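# Bring the raking lamp out one hole over the engraved plaque

### The arm

A 6-joint arm with a two-finger parallel gripper is mounted at the origin on the work surface. World frame = base frame: x ahead of the robot, y to its left, z up, the work surface at z = 0. Lengths are in mm, angles in rad, forces in N, time in s.
With the tool pointing down it reaches from about 275 to 1000 mm from the base axis. Payload 8.4 kg.
Tool frame: the origin (TCP) lies at the very end of the fingers, on their centre line; the grasp point (between the pads) lies 19 mm behind it; z points along the fingers, y is the line along which they close (so a half turn about z gives the same grasp; the last joint's range is limited). The gripper opens to 85 mm and grips with 20 to 120 N. Pads are 22 mm wide; open, the fingers measure 114 mm over their backs; the gripper's body (76 mm by 85 mm) begins 54 mm behind the grasp point. The pads swing forward as they close: fully open they stand 13 mm farther back than shut.
Start: joints at [1.338, 0.353, 1.633, -0, 1.155, -0.002], TCP at [142.971, 608.43, 231.281] pointing down, gripper open.
Joint ranges: [-2.63, 2.63], [-0.92, 2.1], [0.06, 2.66], [-1.3, 4.44], [0, 2.69], [-3.02, 3.02]. Speed limits (rad/s): [2.22, 2.22, 2.79, 3.14, 3.14, 3.14].

### API

Orientations are given as [roll, pitch, yaw] about the fixed x, y, z axes, in that order (R = Rz(yaw) Ry(pitch) Rx(roll)).
In Python, from rig import r, vision gives the robot as it stands. The module is installed in compiled form; this text tells all that it offers.
- The arm moves only by the tool play_rows, never from a script. Its argument "steps" is a list of rows, each an object with "delta_pos": the shift along the tool's x, y, z in cm, a list of three; "yaw": the turn about the tool's z in rad; "jaw": the opening in per cent of the stroke, from 0 (shut) to 100 (fully open). A call has exactly 8 rows; each row is the pose to reach, as a shift and turn from the pose commanded when the call began, along the tool's axes at that moment; what a row does not reach only later rows make up. A row lasts 1/10 s, in which the tool goes at most 50 mm and 8.59 degrees, less where a joint would pass 70% of its speed; a pose out of reach is approached as far as the arm can. A call with a gripper value outside its range is refused whole. The fingers move at their own pace and stop on an object; "grip_force" is the grip in N (left out, the last holds). Time passes only in rows, so rows that repeat a pose let the fingers close, or fill a call up. It gives the time, the measured TCP pose, the force, the opening and the grip force at its end, in the units of the state.
- r.sense(): the state, without advancing time (a new reading comes with each control period).
- vision.grab_frame(name): name is "side" or "top" or "wrist"; returns (picture, depth): 400x640x3 uint8, red, green, blue; 400x640 float32, mm along the optical axis (not along the pixel's ray), 0 where there is no reading.
- vision.calibration(name): a dict with "mtx" (3x3 intrinsics, pixels), "k1" (the pictures are not rectified: a ray, as slopes to the right and down, at radius r is drawn at 1 + k1 r^2 times it, then the intrinsics apply), "extrinsics" (4x4, takes a point from camera to world coordinates). Camera axes: x right, y down, z forward; pixel columns grow to the right and rows downward; lengths in mm; the calibration is good to about 2 mm. A picture is of the moment at which its call begins: read the wrist's pose just before it. calibration takes no time and is no camera call; for the wrist camera it gives the pose at the moment of the call.
- r.sign_off(): hands the job in; it is judged then, once.
Trained networks look in the newest picture that a camera, given by its name, has taken for a name from the list of things; names that differ only in an ending like _2 or _b are one class to them, and where a whole thing is asked for, a point or a joint stands for the part that bears it (a point fixed in the world has none). Each returns a list of dicts, best first, with "conf" (0 to 1); they miss things now and then, are a little off and sometimes report something else, mostly with a low value. They report only what shows in the picture. A call takes as long as a camera call. They do not tell look-alikes from the thing itself.
- vision.cut_out(camera, thing): "region" (400x640 bool, what is visible of it) and "uv" ([column, row] in pixels, amid what is visible of it).
- vision.landmark_of(camera, thing): "uv" ([column, row] in pixels: a listed point, or the origin of a listed thing).
The state is a dict: "clock": time; "qpos": joint angles; "qvel": joint speeds; "joint_efforts": joint torques, N m; "eef_pos": TCP position; "tcp_rot": TCP orientation; "contact_force": force on the tool from outside, world axes, zero at the start; "wrist_torque": the same for the moment, N m; "opening": opening from 0.0 (shut) to 1.0 (fully open); "grasp_force": force on a finger pad.
Only numpy, scipy, OpenCV 4.12 (cv2) and the standard library are available. Lean on these libraries where they do the work, as an engineer would, in place of code of your own. Each camera call takes 0.05 s, during which the arm holds its last target. There are 200 camera calls.

### The job

Light the plaque for engraving: first slide the fader on the dimmer box along to the yellow preset pointer and let go of it, then pull up the red plunger knob on the lamp boom, slide the lamp section outwards (away from its base) to the very next hole and let the pin drop fully home in it. Finish while still holding the knob between the fingers with the pin home, so that I can tighten the clamp screw. Do not disturb the other things on the bench.

Things in the scene. Friction and masses are not known exactly. Their poses are not given: they have to be found in the camera images.
- boom: lamp boom: a black cast base plate 150 x 120 x 14 mm, fixed to the bench, a black post and, level at 105 mm height, a fixed steel square tube (26 mm) that runs 285 mm from the post in the direction of the body's own -y. Its top face has 10 mm deep, 11 mm wide round lock holes every 40 mm. Origin: on the bench under the root of the tube; z up; the tube's axis is the line x = 0.
- lamp_section (a joint): how far the lamp section is out, m, along the boom's own -y: an aluminium square tube (33 mm, 245 mm long, top 121.5 mm above the bench) that slides over the fixed tube with 2.5 N of friction and carries a black LED bar lamp (200 mm across) at its outer end. 0 = the hole where the pin now sits; +0.04 = the next hole outwards; range -0.04 to +0.08.
- plunger (a joint): height of the spring plunger, m: 0 = pin fully home in a hole, about 0.010 = pin tip riding on the tube between holes, 0.018 = pulled right up. The pin (8.6 mm, round tip) locks the section until it is pulled up 10 mm or more. The spring pushes it down with 3 N at 0 and 6.6 N at the top; let down over a hole it drops home by itself, with about 1 mm of play either way.
- knob: red round knob of the plunger, 25 mm across, 34 mm tall, upright on top of the lamp section. Origin: centre of its underside, 135 mm above the bench and, at the start, 120 mm from the boom's origin along the boom's -y. It moves with section and plunger. Below it: a 20 mm steel boss 7 mm high on a 30 mm foot, then the section's top face. Nothing else stands beside it within 80 mm at its height.
- knob_mid (a point): centre of the red knob, 17 mm above its underside; 152 mm above the bench while the pin is home.
- lamp_head (a point): point at the LED bar lamp at the outer end of the lamp section, 252 mm beyond the knob, 105 mm above the bench.
- dimmer: black dimmer box with an aluminium face, 85 x 165 mm, 34 mm high, fixed to the bench. Origin: centre of its underside. The fader's track runs along its own y in the middle of the face (x = 0), from y = -40 mm to +40 mm.
- fader (a joint): position of the fader, m, 0 to 0.08, growing along the dimmer's own +y; friction 1.5 N, it stays where it is left.
- fader_top (a point): top centre of the fader cap: a black cap with a white centre line, 24 mm across the track, 16 mm along it, from 4 to 30 mm above the box's face (top 64 mm above the bench).
- preset_tab: yellow preset pointer clipped to the edge of the dimmer's face, 4 mm high, fixed. Origin: at its tip side, 31.5 mm to the side of the track (dimmer's +x). The fader is right when its white centre line is level with it, that is, at the same place along the dimmer's y.
- plaque: brown board 220 x 170 x 14 mm with a slate plaque on it, 20 mm high in all, lying just beyond the lamp; origin under its centre. Leave alone.
- bur_stand: white round bur stand, 84 mm across, 80 mm high; origin under its centre. Leave alone.
- wax_jar: amber wax jar with a steel lid, 60 mm across, 60 mm high; origin under its centre. Leave alone.
- oil_bottle: small white bottle with a red cap, 44 mm across, 100 mm high; origin under its centre. Leave alone.
- brush: brush 180 mm long lying on the bench; origin under its middle. Leave alone.
- handpiece: blue engraving handpiece, 165 mm long, 22 mm thick, lying on the bench; origin under its middle. Leave alone.
- steel_block: steel bench block 60 x 60 x 30 mm; origin under its centre. Leave alone.
Mind the look-alikes: they are no part of the job. Leave any green or turquoise look-alike of the dimmer alone.

How it is judged:
By the outcome, as a careful person would: the job done as asked, in the order asked, and still so for the second after the job is handed in, while the arm keeps its last pose, push and grip.
It also fails if it takes over 43 s, if anything falls off the work surface, if the arm or the gripper's body presses on something with over 40 N, if the wrist force passes 120 N, or if a joint passes its speed limit or range.

## Working session

There is one attempt and no reset: what is moved stays moved. The work goes in short steps, Python scripts to look and compute and a tool call to move; the robot and the scene stay as the last step left them, time stands still between calls to the robot, and variables do not carry over. Pictures are saved under pics/ and viewed, at most 10 in all, crops included, and the job is handed in when it is done.

Besides the shell and the picture viewer there is one more tool, called after ">>>" in YAML: its name, and indented under it one key for each argument. play_rows: Moves the arm, as the interface text tells. Its arguments: {"type":"object","properties":{"steps":{"type":"array"},"grip_force":{"type":"number"}},"required":["steps"]}

```bash
mkdir -p pics; cat > h.py <<'E'
import numpy as np, cv2
from rig import r, vision
def ray(cam,uv):
    c=vision.calibration(cam);K=np.array(c["mtx"]);k=c["k1"];T=np.array(c["extrinsics"])
    d=np.array([(uv[0]-K[0,2])/K[0,0],(uv[1]-K[1,2])/K[1,1]]);u=d.copy()
    for _ in range(20): u=d/(1+k*(u@u))
    return T,np.array([u[0],u[1],1.])
def at_z(cam,uv,z):
    T,v=ray(cam,uv);w=T[:3,:3]@v;o=T[:3,3];return o+w*(z-o[2])/w[2]
def at_d(cam,uv,dep):
    T,v=ray(cam,uv);return T[:3,:3]@(v*dep)+T[:3,3]
def save(n,im): cv2.imwrite("pics/"+n,im[:,:,::-1])
E
python3 - <<'E'
from h import *
np.set_printoptions(precision=1,suppress=True)
Z=dict(boom=0,knob=135,knob_mid=152,lamp_head=105,dimmer=0,fader_top=64,preset_tab=34)
ims=[]
for c in("top","side"):
    im,d=vision.grab_frame(c);ims.append(im)
    for t,z in Z.items():
        for o in vision.landmark_of(c,t)[:3]:
            if o["conf"]>.2: print(c,t,round(o["conf"],2),np.array(o["uv"]),at_z(c,o["uv"],z))
save("a.png",ims[0]);save("b.png",ims[1])
s=r.sense();print(s)
E
```

```text
top boom 0.76 [213.6 194.9] [541.9 309.1   0. ]
top knob 0.62 [234.9 189. ] [534.6 205.3 135. ]
top knob_mid 0.53 [238.7 180.4] [558.3 189.8 152. ]
top lamp_head 0.93 [316.8 184.4] [546.9 -54.1 105. ]
top dimmer 0.9 [410.2 273.2] [ 252.4 -358.8    0. ]
top dimmer 0.83 [452.5 174.2] [ 588.4 -529.4    0. ]
top dimmer 0.76 [401.7 193.7] [ 524.9 -347.6    0. ]
top fader_top 0.57 [452.8 185.8] [ 535.4 -506.    64. ]
top fader_top 0.5 [405.6 199.8] [ 493.4 -346.4   64. ]
top fader_top 0.41 [414.2 280.8] [ 229.9 -356.7   64. ]
side boom 0.75 [280.9 150.3] [547.2 322.7   0. ]
side boom 0.54 [292.  136.9] [610.4 375.2   0. ]
side knob 0.62 [292.3 140.2] [544.6 203.4 135. ]
side knob_mid 0.42 [292.2 137.8] [541.2 194.7 152. ]
side lamp_head 0.78 [329.8 199.5] [555.  -44.7 105. ]
side dimmer 0.93 [427.  364.2] [ 580.5 -529.6    0. ]
side dimmer 0.86 [368.6 306.9] [ 528.6 -338.8    0. ]
side dimmer 0.55 [276.6 360.4] [ 262.1 -374.7    0. ]
side fader_top 0.7 [412.8 354.9] [ 536.7 -515.6   64. ]
side fader_top 0.56 [254.2 354. ] [ 215.2 -367.7   64. ]
side fader_top 0.49 [360.4 297.8] [ 498.9 -337.9   64. ]
side preset_tab 0.4 [372.9 313.7] [ 516.6 -375.3   34. ]
{'clock': 0.8, 'qpos': array([ 1.3,  0.4,  1.6,  0. ,  1.2, -0. ]), 'qvel': array([-0.,  0.,  0.,  0.,  0.,  0.]), 'joint_efforts': array([  0. , -60.5, -34.2,  -0. ,   0. ,  -0. ]), 'eef_pos': array([143. , 608.4, 231.3]), 'tcp_rot': array([ 3.1, -0. ,  2.9]), 'contact_force': array([ 0.6, -1. ,  0.9]), 'wrist_torque': array([0., 0., 0.]), 'grasp_force': 0.0, 'opening': 1.0037756275435192}
```

View pics/a.png

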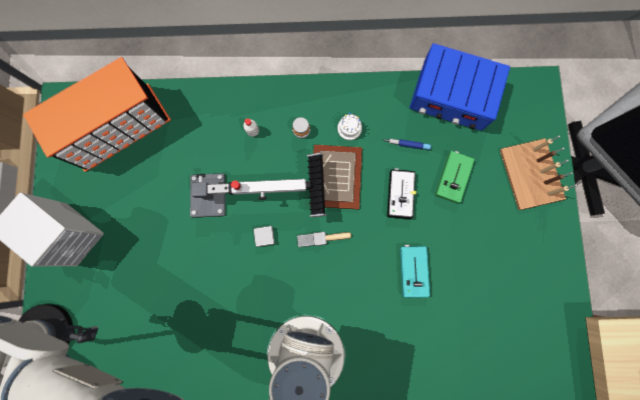

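View pics/b.png

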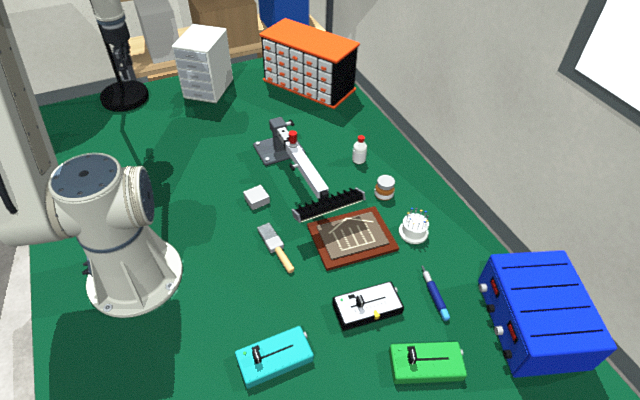

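```bash
cat >> h.py <<'E'
from scipy.spatial.transform import Rotation as Ro
def go(x,y,z,yaw,n=None):
    s=r.sense();R=Ro.from_euler("xyz",s["tcp_rot"]).as_matrix();d=R.T@(np.array([x,y,z])-s["eef_pos"])/10
    cur=s["tcp_rot"][2];dy=(yaw-cur+np.pi/2)%np.pi-np.pi/2
    print("delta cm",d.round(2),"tool yaw",round(-dy,3),"(half-turn alt",round(-dy-np.sign(-dy)*np.pi,3),")")
def st():
    s=r.sense();print({k:np.round(s[k],3).tolist() for k in("clock","qpos","eef_pos","tcp_rot","contact_force","wrist_torque","opening","grasp_force")})
E
python3 - <<'E'
from h import *
st();go(480,-340,231,np.pi/2)
s=r.sense();R=Ro.from_euler("xyz",s["tcp_rot"]).as_matrix();T=np.array(vision.calibration("wrist")["extrinsics"])
print((R.T@T[:3,:3]).round(2),(R.T@(T[:3,3]-s["eef_pos"])).round(1),vision.calibration("wrist")["mtx"])
# fader/tab from top by colour near the white dimmer
im,d=vision.grab_frame("top");hsv=cv2.cvtColor(im,cv2.COLOR_RGB2HSV)
m=cv2.inRange(hsv,(22,150,120),(35,255,255));ys,xs=np.nonzero(m[180:210,385:425]);print(len(xs),at_z("top",(xs.mean()+385,ys.mean()+180),36))
E
```

```text
{'clock': 0.8, 'qpos': [1.338, 0.353, 1.633, 0.0, 1.155, -0.002], 'eef_pos': [142.963, 608.434, 231.3], 'tcp_rot': [3.142, -0.0, 2.911], 'contact_force': [0.592, -1.032, 0.95], 'wrist_torque': [0.011, 0.001, 0.002], 'opening': 1.004, 'grasp_force': 0.0}
delta cm [-5.450e+01 -8.462e+01  3.000e-02] tool yaw 1.34 (half-turn alt -1.802 )
[[-0.   -0.95 -0.32]
 [ 1.    0.   -0.  ]
 [ 0.   -0.32  0.95]] [  82.4    0.7 -143.6] [[355.68307284   0.         319.97674805]
 [  0.         355.68307284 195.72047769]
 [  0.           0.           1.        ]]
0 [nan nan nan]<stdin>:7: RuntimeWarning: Mean of empty slice.
  ret = ret.dtype.type(ret / rcount)
```

>>> play_rows:
  steps:
    - {"delta_pos": [-2.5, -4, 0], "yaw": 0.14, "jaw": 60}
    - {"delta_pos": [-5, -8, 0], "yaw": 0.28, "jaw": 60}
    - {"delta_pos": [-7.5, -12, 0], "yaw": 0.42, "jaw": 60}
    - {"delta_pos": [-10, -16, 0], "yaw": 0.56, "jaw": 60}
    - {"delta_pos": [-12.5, -20, 0], "yaw": 0.7, "jaw": 60}
    - {"delta_pos": [-15, -24, 0], "yaw": 0.84, "jaw": 60}
    - {"delta_pos": [-17.5, -28, 0], "yaw": 0.98, "jaw": 60}
    - {"delta_pos": [-20, -32, 0], "yaw": 1.12, "jaw": 60}

```text
clock: 1.65
eef_pos: [264.7, 249.6, 231.5]
tcp_rot: [3.141, -0.0, 1.786]
contact_force: [0.9, -0.1, 0.0]
opening: 0.599
grasp_force: 0.0
```

```bash
python3 - <<'E'
from h import *
st();go(480,-340,231,np.pi/2)
E
```

```text
{'clock': 1.65, 'qpos': [0.752, -0.077, 2.143, -0.0, 1.075, 0.537], 'eef_pos': [264.654, 249.587, 231.513], 'tcp_rot': [3.141, -0.0, 1.786], 'contact_force': [0.943, -0.073, 0.025], 'wrist_torque': [0.016, 0.003, 0.063], 'opening': 0.599, 'grasp_force': 0.0}
delta cm [-6.22e+01  8.46e+00  3.00e-02] tool yaw 0.215 (half-turn alt -2.927 )
```

>>> play_rows:
  steps:
    - {"delta_pos": [-4, 0.5, 0], "yaw": 0.03, "jaw": 60}
    - {"delta_pos": [-8, 1, 0], "yaw": 0.06, "jaw": 60}
    - {"delta_pos": [-12.5, 1.5, 0], "yaw": 0.09, "jaw": 60}
    - {"delta_pos": [-17, 2.2, 0], "yaw": 0.12, "jaw": 60}
    - {"delta_pos": [-21.5, 2.8, 0], "yaw": 0.15, "jaw": 60}
    - {"delta_pos": [-26, 3.5, 0], "yaw": 0.18, "jaw": 60}
    - {"delta_pos": [-30.5, 4, 0], "yaw": 0.2, "jaw": 60}
    - {"delta_pos": [-35, 4.7, 0], "yaw": 0.215, "jaw": 60}

```text
clock: 2.45
eef_pos: [387.0, -82.3, 231.6]
tcp_rot: [3.141, 0.0, 1.574]
contact_force: [0.5, 0.8, 0.4]
opening: 0.599
grasp_force: 0.0
```

```bash
python3 - <<'E'
from h import *
st();go(500,-340,220,np.pi/2)
E
```

```text
{'clock': 2.45, 'qpos': [-0.213, -0.019, 2.088, 0.0, 1.071, -0.217], 'eef_pos': [386.955, -82.255, 231.642], 'tcp_rot': [3.141, 0.0, 1.574], 'contact_force': [0.535, 0.799, 0.425], 'wrist_torque': [0.061, -0.035, -0.022], 'opening': 0.599, 'grasp_force': 0.0}
delta cm [-25.82  11.21   1.18] tool yaw 0.004 (half-turn alt -3.138 )
```

>>> play_rows:
  steps:
    - {"delta_pos": [-4, 1.7, 0.2], "yaw": 0, "jaw": 60}
    - {"delta_pos": [-8, 3.5, 0.4], "yaw": 0, "jaw": 60}
    - {"delta_pos": [-12, 5.2, 0.6], "yaw": 0, "jaw": 60}
    - {"delta_pos": [-16, 7, 0.8], "yaw": 0, "jaw": 60}
    - {"delta_pos": [-20, 8.7, 1], "yaw": 0, "jaw": 60}
    - {"delta_pos": [-24, 10.4, 1.2], "yaw": 0, "jaw": 60}
    - {"delta_pos": [-25.8, 11.2, 1.2], "yaw": 0, "jaw": 60}
    - {"delta_pos": [-25.8, 11.2, 1.2], "yaw": 0, "jaw": 60}

```text
clock: 3.25
eef_pos: [500.7, -340.0, 218.9]
tcp_rot: [3.141, 0.001, 1.574]
contact_force: [0.5, 0.1, -0.5]
opening: 0.599
grasp_force: 0.0
```

```bash
python3 - <<'E'
from h import *
np.set_printoptions(precision=1,suppress=True)
im,d=vision.grab_frame("wrist");save("c.png",im);st()
for t,z in dict(dimmer=0,fader_top=64,preset_tab=36).items():
    for o in vision.landmark_of("wrist",t)[:2]: print(t,round(o["conf"],2),np.array(o["uv"]),at_z("wrist",o["uv"],z))
hsv=cv2.cvtColor(im,cv2.COLOR_RGB2HSV)
m=cv2.inRange(hsv,(20,120,100),(35,255,255));ys,xs=np.nonzero(m);print("yel",len(xs),xs.min(),xs.max(),ys.min(),ys.max())
E
```

```text
{'clock': 3.3, 'qpos': [-0.597, 0.332, 1.693, 0.0, 1.117, -0.601], 'eef_pos': [499.928, -338.23, 218.793], 'tcp_rot': [-3.141, -0.001, 1.574], 'contact_force': [0.401, -0.409, -0.678], 'wrist_torque': [0.021, -0.016, -0.013], 'opening': 0.598, 'grasp_force': 0.0}
dimmer 0.96 [339.3 156.1] [ 518.9 -332.8    0. ]
dimmer 0.63 [377.6 311.4] [ 570.  -524.8    0. ]
fader_top 0.62 [316.4 173.5] [ 495.7 -334.    64. ]
fader_top 0.62 [356.1 332.2] [ 536.9 -502.5   64. ]
preset_tab 0.6 [344.8 201.3] [ 523.3 -369.2   36. ]
yel 192 336 630 0 215
```

View pics/c.png

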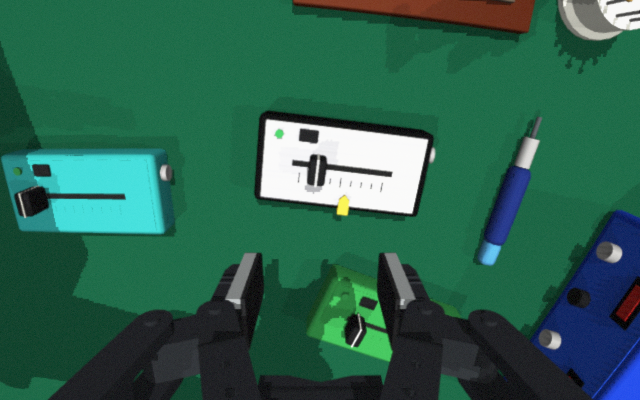

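```bash
python3 - <<'E'
from h import *
np.set_printoptions(precision=1,suppress=True)
im,d=vision.grab_frame("wrist");save("c2.png",cv2.resize(im[100:225,250:440],None,fx=4,fy=4,interpolation=cv2.INTER_CUBIC))
hsv=cv2.cvtColor(im,cv2.COLOR_RGB2HSV)
# white face
w=cv2.inRange(hsv,(0,0,150),(180,60,255));w[:100]=0;w[225:]=0;w[:,:250]=0;w[:,440:]=0
w=cv2.morphologyEx(w,cv2.MORPH_OPEN,np.ones((3,3)))
c=max(cv2.findContours(w,0,2)[0],key=cv2.contourArea)
box=cv2.boxPoints(cv2.minAreaRect(c));P=np.array([at_z("wrist",p,34)[:2] for p in box]);print(P,P.mean(0))
e=[np.linalg.norm(P[i]-P[(i+1)%4]) for i in range(4)];print(e)
i=int(np.argmax(e));u=P[(i+1)%4]-P[i];u/=np.linalg.norm(u);u*=np.sign(u[0]);v=np.array([u[1],-u[0]]);C=P.mean(0);print("u",u,"yaw",np.arctan2(u[1],u[0]))
def loc(uv,z):
    p=at_z("wrist",uv,z)[:2];return p,"y",(p-C)@u,"x",(p-C)@v
y=cv2.inRange(hsv,(20,120,100),(35,255,255));y[:190]=0;y[220:]=0;ys,xs=np.nonzero(y);print("tab",xs.mean(),ys.mean(),loc((xs.mean(),ys.mean()),38))
print("track",loc((293,163),34),loc((392,174),34))
o=vision.landmark_of("wrist","fader_top")[0];print("fader",loc(o["uv"],64))
print("depth",d[170,317],d[140,360],at_d("wrist",(317,170),d[170,317]),at_d("wrist",(360,145),d[145,360]))
E
```

```text
[[ 438.8 -368.2]
 [ 451.1 -294. ]
 [ 600.8 -311.5]
 [ 598.9 -388.6]] [ 522.4 -340.6]
[np.float64(75.14434881459442), np.float64(150.70225392368062), np.float64(77.12545897212848), np.float64(161.4210000144526)]
u [ 1.  -0.1] yaw -0.12691014636051617
tab 343.96875 209.84895833333334 (array([ 522.8, -377.5]), 'y', np.float64(5.043149853139678), 'x', np.float64(36.54388952908545))
track (array([ 473.5, -331.8]), 'y', np.float64(-49.62306317024088), 'x', np.float64(-2.5082692077525177)) (array([ 568.2, -342. ]), 'y', np.float64(45.62920610504143), 'x', np.float64(-4.398619276222638))
fader (array([ 539.7, -509.9]), 'y', np.float64(38.618948450430494), 'x', np.float64(165.7915187731733))
depth 306.49976 326.9645 [ 496.7 -330.5   65.6] [ 536.2 -313.8   37. ]
```

View pics/c2.png

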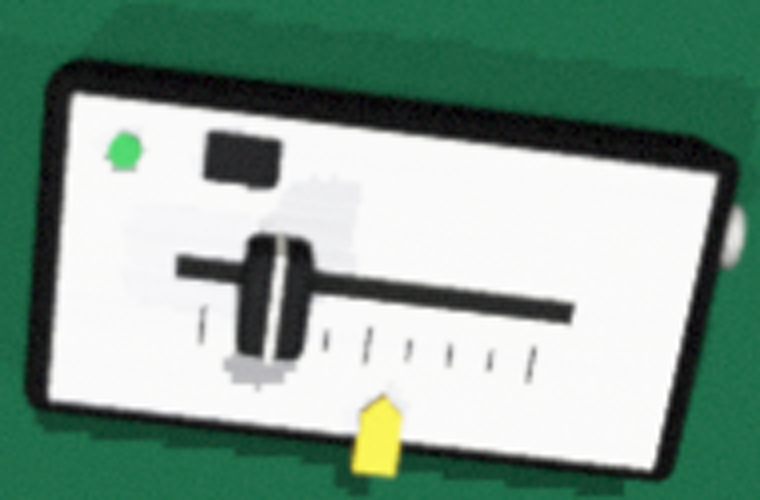

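```bash
cat > m.py <<'E'
from h import *
np.set_printoptions(precision=1,suppress=True)
q=lambda x,y:(250+x/4-.375,100+y/4-.375)
F=lambda x,y,z:at_z("wrist",q(x,y),z)[:2]
c=np.array([F(72,92,34),F(718,175,34),F(655,470,34),F(47,402,34)]);print(c,c.mean(0))
a,b=F(177,265,34),F(574,313,34);print("track",a,b,(a+b)/2,np.linalg.norm(b-a))
u=c[1]+c[2]-c[0]-c[3];u/=np.linalg.norm(u);t=(b-a)/np.linalg.norm(b-a);print("yaws",np.arctan2(u[1],u[0]),np.arctan2(t[1],t[0]))
u=u+t;u/=np.linalg.norm(u);C=(a+b)/2;v=np.array([u[1],-u[0]])
for n,p in dict(tip=F(382,395,38),base=F(375,475,38),fad=F(274,303,64)).items(): print(n,p,"along",(p-C)@u,"across",(p-C)@v)
E
python3 m.py
```

```text
[[ 451.  -294.1]
 [ 601.5 -312.1]
 [ 593.2 -386.6]
 [ 441.9 -369.4]] [ 521.9 -340.6]
track [ 474.5 -334.8] [ 569.8 -346. ] [ 522.1 -340.4] 95.99902627608238
yaws -0.11624436623731162 -0.11729110377318565
tip [ 523.8 -365.8] along 4.594899991992705 across 25.023010841842602
base [ 522.7 -386.6] along 5.904423247139764 across 45.88386884059699
fad [ 497.7 -335.8] along -24.824402822489805 across -1.7255989551774973
```

```bash
python3 - <<'E'
from h import *
st();go(497.5,-337.5,90,1.454);go(497.5,-337.5,41,1.454)
E
```

```text
{'clock': 3.55, 'qpos': [-0.595, 0.33, 1.695, 0.0, 1.117, -0.601], 'eef_pos': [499.718, -336.483, 219.575], 'tcp_rot': [3.142, -0.0, 1.577], 'contact_force': [0.088, -0.09, -0.31], 'wrist_torque': [0.025, -0.002, 0.037], 'opening': 0.602, 'grasp_force': 0.0}
delta cm [-0.1  -0.22 12.96] tool yaw 0.123 (half-turn alt -3.019 )
delta cm [-0.1  -0.22 17.86] tool yaw 0.123 (half-turn alt -3.019 )
```

>>> play_rows:
  steps:
    - {"delta_pos": [0, -0.1, 4], "yaw": 0.06, "jaw": 45}
    - {"delta_pos": [-0.1, -0.2, 8], "yaw": 0.12, "jaw": 45}
    - {"delta_pos": [-0.1, -0.2, 11], "yaw": 0.123, "jaw": 45}
    - {"delta_pos": [-0.1, -0.2, 13], "yaw": 0.123, "jaw": 45}
    - {"delta_pos": [-0.1, -0.2, 15], "yaw": 0.123, "jaw": 45}
    - {"delta_pos": [-0.1, -0.2, 17], "yaw": 0.123, "jaw": 45}
    - {"delta_pos": [-0.1, -0.2, 17.8], "yaw": 0.123, "jaw": 45}
    - {"delta_pos": [-0.1, -0.2, 17.8], "yaw": 0.123, "jaw": 45}

```text
clock: 4.35
eef_pos: [497.4, -337.7, 40.6]
tcp_rot: [-3.14, -0.001, 1.453]
contact_force: [0.2, 0.7, 0.5]
opening: 0.453
grasp_force: 0.0
```

```bash
python3 - <<'E'
from h import *
im,d=vision.grab_frame("wrist");save("d.png",im);st()
E
```

```text
{'clock': 4.4, 'qpos': [-0.599, 0.551, 1.814, 0.0, 0.777, -0.482], 'eef_pos': [498.044, -338.187, 41.566], 'tcp_rot': [-3.141, -0.0, 1.453], 'contact_force': [-0.435, -0.126, 0.898], 'wrist_torque': [0.01, 0.069, -0.05], 'opening': 0.456, 'grasp_force': 0.0}
```

View pics/d.png

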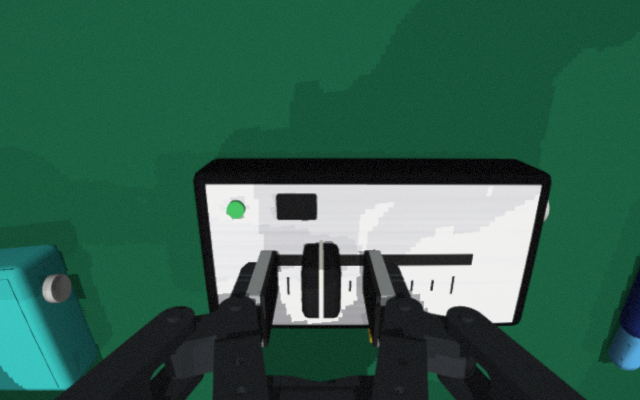

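>>> play_rows:
  steps:
    - {"delta_pos": [0, 0, 0], "yaw": 0, "jaw": 10}
    - {"delta_pos": [0, 0, 0], "yaw": 0, "jaw": 10}
    - {"delta_pos": [0, 0, 0], "yaw": 0, "jaw": 10}
    - {"delta_pos": [0, 0, 0], "yaw": 0, "jaw": 10}
    - {"delta_pos": [0, 0.8, 0], "yaw": 0, "jaw": 10}
    - {"delta_pos": [0, 1.8, 0], "yaw": 0, "jaw": 10}
    - {"delta_pos": [0, 2.6, 0], "yaw": 0, "jaw": 10}
    - {"delta_pos": [0, 3.0, 0], "yaw": 0, "jaw": 10}
  grip_force: 20

```text
clock: 5.2
eef_pos: [528.9, -342.5, 42.5]
tcp_rot: [3.14, 0.001, 1.453]
contact_force: [-1.6, 1.1, 7.7]
opening: 0.186
grasp_force: 24.7
```

>>> play_rows:
  steps:
    - {"delta_pos": [0, 0, 0], "yaw": 0, "jaw": 10}
    - {"delta_pos": [0, 0, 0], "yaw": 0, "jaw": 10}
    - {"delta_pos": [0, 0, 0], "yaw": 0, "jaw": 45}
    - {"delta_pos": [0, 0, 0], "yaw": 0, "jaw": 45}
    - {"delta_pos": [0, 0, 0], "yaw": 0, "jaw": 45}
    - {"delta_pos": [0, 0, -4], "yaw": 0, "jaw": 45}
    - {"delta_pos": [0, 0, -8], "yaw": 0, "jaw": 45}
    - {"delta_pos": [2.0, 0, -12], "yaw": 0, "jaw": 45}

```text
clock: 6.0
eef_pos: [529.7, -323.6, 162.4]
tcp_rot: [-3.141, 0.001, 1.451]
contact_force: [1.4, 1.0, 1.0]
opening: 0.453
grasp_force: 0.0
```

```bash
python3 - <<'E'
from h import *
im,d=vision.grab_frame("wrist");st()
o=vision.landmark_of("wrist","fader_top");print([(x["conf"],x["uv"]) for x in o])
im,d=vision.grab_frame("wrist");u=300;save("e.png",cv2.resize(im[80:280,180:470],None,fx=2.7,fy=2.7,interpolation=cv2.INTER_CUBIC))
E
```

```text
{'clock': 6.05, 'qpos': [-0.546, 0.408, 1.701, 0.001, 1.026, -0.428], 'eef_pos': [532.812, -321.752, 169.192], 'tcp_rot': [3.135, 0.002, 1.452], 'contact_force': [1.015, -0.312, 5.299], 'wrist_torque': [0.037, -0.067, -0.026], 'opening': 0.451, 'grasp_force': 0.0}
[(0.55, [321.4, 221.0])]
```

View pics/e.png

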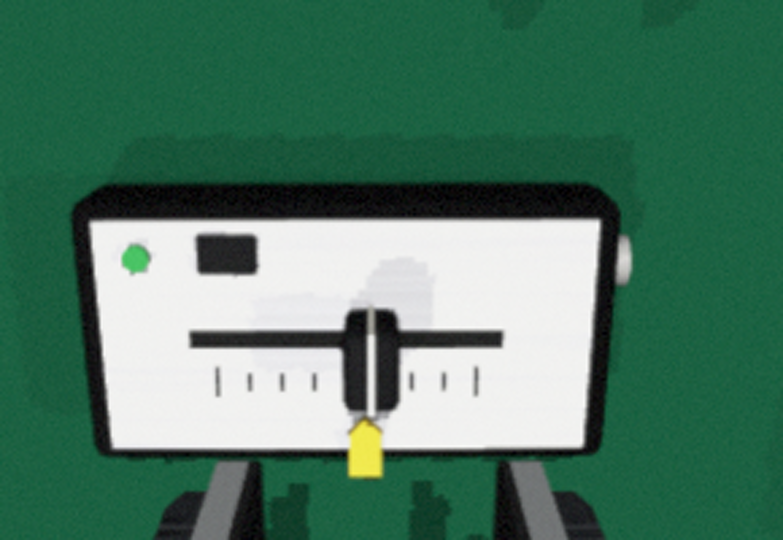

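```bash
python3 - <<'E'
from h import *
np.set_printoptions(precision=1,suppress=True)
st();im,d=vision.grab_frame("wrist")
q=lambda x,y:(180+(x+.5)/2.7-.5,80+(y+.5)/2.7-.5)
F=lambda x,y,z:at_z("wrist",q(x,y),z)[:2]
a,b=F(190,339,34),F(503,339,34);u=(b-a)/np.linalg.norm(b-a);C=(a+b)/2;print(C,u,np.linalg.norm(b-a),np.arctan2(u[1],u[0]))
for n,p in dict(tip=F(365,420,38),base=F(366,476,38),fad1=F(371.5,330,64),fad2=F(370.5,395,64)).items(): print(n,p,(p-C)@u)
hsv=cv2.cvtColor(im,cv2.COLOR_RGB2HSV);y=cv2.inRange(hsv,(20,120,100),(35,255,255));y[:220]=0;y[260:]=0;ys,xs=np.nonzero(y)
p=at_z("wrist",(xs.mean(),ys.mean()),38)[:2];print("tab",len(xs),(p-C)@u)
# settled pose vs fader point for regrip
f=C+u*((p-C)@u);print("target on track",f);go(f[0],f[1],41,1.454)
E
```

```text
{'clock': 6.15, 'qpos': [-0.548, 0.414, 1.704, 0.0, 1.018, -0.431], 'eef_pos': [531.687, -322.493, 164.23], 'tcp_rot': [3.137, 0.002, 1.454], 'contact_force': [0.547, 0.299, -1.293], 'wrist_torque': [0.042, 0.006, -0.013], 'opening': 0.453, 'grasp_force': 0.0}
[ 518.6 -338.1] [ 1.  -0.1] 94.55504534287928 -0.11792082128119699
tip [ 521.2 -363.6] 5.563238565820289
base [ 519.1 -382.7] 5.7899052156363355
fad1 [ 527.9 -325.6] 7.782869011326009
fad2 [ 525.4 -344.3] 7.4695769747849905
tab 243 7.197783878129112
target on track [ 525.7 -339. ]
delta cm [-1.7 -0.3 12.1] tool yaw -0.001 (half-turn alt 3.141 )
```

>>> play_rows:
  steps:
    - {"delta_pos": [-2, 0, 4], "yaw": 0, "jaw": 45}
    - {"delta_pos": [-2, -0.1, 8], "yaw": 0, "jaw": 45}
    - {"delta_pos": [-2, -0.2, 10.5], "yaw": 0, "jaw": 45}
    - {"delta_pos": [-2, -0.2, 12], "yaw": 0, "jaw": 45}
    - {"delta_pos": [-2, -0.2, 12], "yaw": 0, "jaw": 45}
    - {"delta_pos": [-2, -0.2, 12], "yaw": 0, "jaw": 10}
    - {"delta_pos": [-2, -0.2, 12], "yaw": 0, "jaw": 10}
    - {"delta_pos": [-2, -0.2, 12], "yaw": 0, "jaw": 10}

```text
clock: 7.0
eef_pos: [526.6, -342.4, 42.4]
tcp_rot: [3.14, 0.001, 1.453]
contact_force: [0.5, -1.2, -2.7]
opening: 0.182
grasp_force: 24.4
```

>>> play_rows:
  steps:
    - {"delta_pos": [0, 0, 0], "yaw": 0, "jaw": 10}
    - {"delta_pos": [0, 0, 0], "yaw": 0, "jaw": 10}
    - {"delta_pos": [0, 0, 0], "yaw": 0, "jaw": 45}
    - {"delta_pos": [0, 0, 0], "yaw": 0, "jaw": 45}
    - {"delta_pos": [0, 0, 0], "yaw": 0, "jaw": 45}
    - {"delta_pos": [0, 0, -4], "yaw": 0, "jaw": 45}
    - {"delta_pos": [0, 0, -8], "yaw": 0, "jaw": 45}
    - {"delta_pos": [2.0, 0, -12], "yaw": 0, "jaw": 45}

```text
clock: 7.8
eef_pos: [527.8, -323.2, 162.5]
tcp_rot: [-3.141, 0.0, 1.451]
contact_force: [1.5, -0.0, 0.9]
opening: 0.453
grasp_force: 0.0
```

```bash
python3 - <<'E'
from h import *
vision.grab_frame("wrist");vision.grab_frame("wrist")
im,d=vision.grab_frame("wrist");st();save("f.png",cv2.resize(im[170:270,250:380],None,fx=6,fy=6,interpolation=cv2.INTER_CUBIC))
go(540,190,231,np.pi/2)
E
```

```text
{'clock': 7.95, 'qpos': [-0.549, 0.411, 1.708, 0.0, 1.017, -0.432], 'eef_pos': [529.734, -322.137, 164.247], 'tcp_rot': [3.137, 0.002, 1.454], 'contact_force': [-0.853, -0.827, -0.265], 'wrist_torque': [-0.016, -0.001, -0.018], 'opening': 0.45, 'grasp_force': 0.0}
delta cm [50.97 -4.93 -6.8 ] tool yaw -0.117 (half-turn alt 3.024 )
```

View pics/f.png

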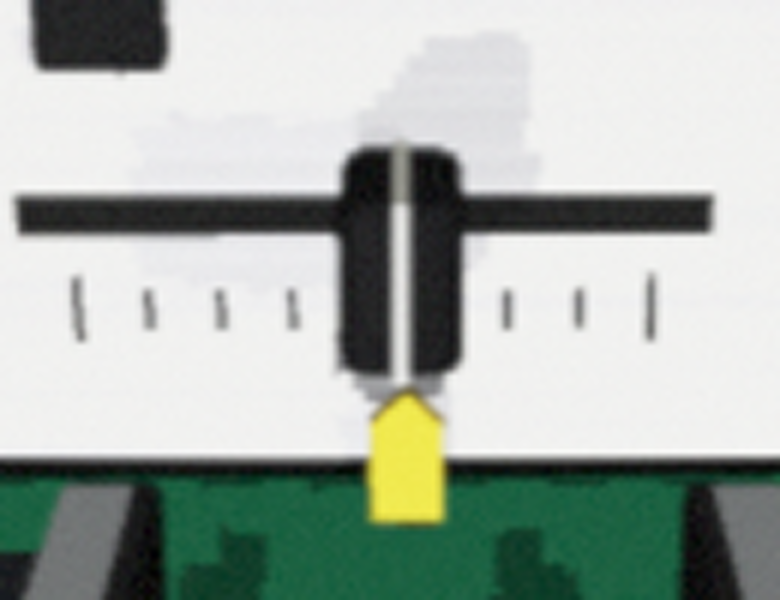

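>>> play_rows:
  steps:
    - {"delta_pos": [2, 0, -3.5], "yaw": 0, "jaw": 60}
    - {"delta_pos": [5.5, -0.5, -7], "yaw": 0, "jaw": 60}
    - {"delta_pos": [10, -1, -8], "yaw": 0, "jaw": 60}
    - {"delta_pos": [14.5, -1.5, -8], "yaw": -0.03, "jaw": 60}
    - {"delta_pos": [19, -2, -8], "yaw": -0.06, "jaw": 60}
    - {"delta_pos": [23.5, -2.5, -8], "yaw": -0.09, "jaw": 60}
    - {"delta_pos": [28, -3, -8], "yaw": -0.12, "jaw": 60}
    - {"delta_pos": [32.5, -3.5, -8], "yaw": -0.12, "jaw": 60}

```text
clock: 8.75
eef_pos: [530.8, 6.3, 240.0]
tcp_rot: [-3.14, 0.0, 1.574]
contact_force: [0.5, -0.1, 0.0]
opening: 0.602
grasp_force: 0.0
```

```bash
python3 - <<'E'
from h import *
st();go(540,180,244,np.pi/2)
E
```

```text
{'clock': 8.75, 'qpos': [0.009, 0.199, 1.823, -0.0, 1.121, 0.006], 'eef_pos': [530.779, 6.341, 240.026], 'tcp_rot': [-3.14, 0.0, 1.574], 'contact_force': [0.506, -0.131, 0.017], 'wrist_torque': [0.024, -0.046, -0.039], 'opening': 0.602, 'grasp_force': 0.0}
delta cm [17.36  0.97 -0.4 ] tool yaw 0.003 (half-turn alt -3.139 )
```

>>> play_rows:
  steps:
    - {"delta_pos": [4, 0.2, -0.2], "yaw": 0, "jaw": 60}
    - {"delta_pos": [8, 0.5, -0.5], "yaw": 0, "jaw": 60}
    - {"delta_pos": [12, 0.7, -0.5], "yaw": 0, "jaw": 60}
    - {"delta_pos": [15, 0.9, -0.5], "yaw": 0, "jaw": 60}
    - {"delta_pos": [16.5, 1, -0.5], "yaw": 0, "jaw": 60}
    - {"delta_pos": [16.5, 1, -0.5], "yaw": 0, "jaw": 60}
    - {"delta_pos": [16.5, 1, -0.5], "yaw": 0, "jaw": 60}
    - {"delta_pos": [16.5, 1, -0.5], "yaw": 0, "jaw": 60}

```text
clock: 9.55
eef_pos: [541.2, 168.6, 245.9]
tcp_rot: [-3.141, 0.001, 1.572]
contact_force: [-0.1, -0.9, 0.6]
opening: 0.599
grasp_force: 0.0
```

```bash
python3 - <<'E'
from h import *
np.set_printoptions(precision=2,suppress=True)
im,d=vision.grab_frame("wrist");st();save("g.png",im)
for t,z in dict(knob=135,knob_mid=152).items():
    for o in vision.landmark_of("wrist",t)[:2]: print(t,round(o["conf"],2),np.array(o["uv"]),at_z("wrist",o["uv"],z))
hsv=cv2.cvtColor(im,cv2.COLOR_RGB2HSV)
m=cv2.inRange(hsv,(0,130,70),(8,255,255))|cv2.inRange(hsv,(172,130,70),(180,255,255))
n,l,s,c=cv2.connectedComponentsWithStats(m)
for i in range(1,n):
    if s[i,4]>80:
        ys,xs=np.nonzero((l==i)&(d>0));T=np.array([at_d("wrist",(x,y),d[y,x]) for x,y in zip(xs,ys)])
        t=T[T[:,2]>np.percentile(T[:,2],90)-4];print(s[i],c[i],"zmax",T[:,2].max(),"top centre",t[:,:2].min(0),t[:,:2].max(0),np.median(t,0))
E
```

```text
{'clock': 9.6, 'qpos': [0.299, 0.249, 1.744, -0.0, 1.149, 0.299], 'eef_pos': [541.282, 168.571, 246.043], 'tcp_rot': [-3.141, 0.0, 1.572], 'contact_force': [-0.263, -0.085, -1.263], 'wrist_torque': [0.027, -0.009, -0.007], 'opening': 0.596, 'grasp_force': 0.0}
knob 0.88 [322.9 149.6] [543.03 200.85 135.  ]
knob_mid 0.92 [322.4 155. ] [542.63 200.63 152.  ]
knob_mid 0.6 [189.6 186.5] [448.85 178.22 152.  ]
[ 304  135   39   44 1322] [323.   157.09] zmax 172.52961021249706 top centre [530.83 189.12] [554.98 213.18] [542.88 201.63 170.32]
[562 161  32  26 624] [577.17 173.25] zmax 103.56116054692609 top centre [759.1 163.4] [780.72 183.86] [769.06 173.82 101.47]
[344 310  42  22 632] [363.9 321.6] zmax 18.170506131867967 top centre [571.49 -59.56] [625.29 -31.5 ] [596.91 -44.49  15.51]
[279 320  28  34 424] [288.49 334.5 ] zmax 17.976221226899042 top centre [486.65 -95.8 ] [523.25 -39.49] [499.84 -63.23  15.42]
```

View pics/g.png

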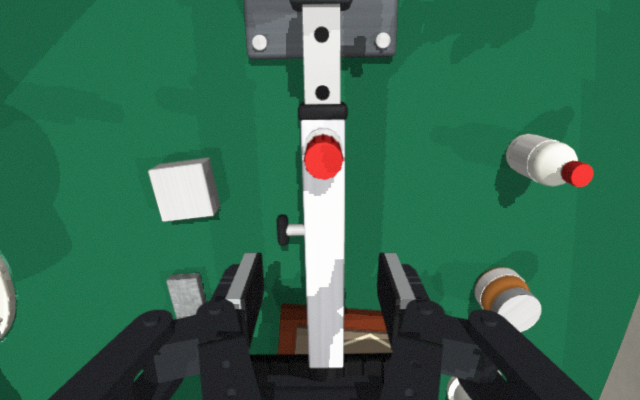

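```bash
python3 - <<'E'
from h import *
np.set_printoptions(precision=2,suppress=True)
a=at_z("wrist",(324,120),121.5);b=at_z("wrist",(326,365),121.5);h1=at_z("wrist",(321.5,34),118);h2=at_z("wrist",(322,92.5),118)
print(a,b,h1,h2,np.arctan2((b-a)[0],-(b-a)[1]),np.arctan2((h2-h1)[0],-(h2-h1)[1]))
st();go(543,201,180,np.pi/2+.01);go(543,201,135,np.pi/2+.01)
E
```

```text
[543.96 220.69 121.5 ] [546.92 -11.72 121.5 ] [542.01 280.96 118.  ] [542.44 240.45 118.  ] 0.012715959304325388 0.010782160254236622
{'clock': 9.7, 'qpos': [0.3, 0.249, 1.743, -0.0, 1.149, 0.299], 'eef_pos': [541.387, 168.805, 246.282], 'tcp_rot': [-3.142, 0.0, 1.571], 'contact_force': [-0.049, -0.19, 0.311], 'wrist_torque': [-0.028, 0.023, 0.061], 'opening': 0.602, 'grasp_force': 0.0}
delta cm [3.22 0.16 6.63] tool yaw -0.009 (half-turn alt 3.132 )
delta cm [ 3.22  0.16 11.13] tool yaw -0.009 (half-turn alt 3.132 )
```

>>> play_rows:
  steps:
    - {"delta_pos": [2, 0.1, 1.5], "yaw": -0.01, "jaw": 60}
    - {"delta_pos": [3.2, 0.15, 4], "yaw": -0.012, "jaw": 60}
    - {"delta_pos": [3.2, 0.15, 7], "yaw": -0.012, "jaw": 60}
    - {"delta_pos": [3.2, 0.15, 9], "yaw": -0.012, "jaw": 60}
    - {"delta_pos": [3.2, 0.15, 10.5], "yaw": -0.012, "jaw": 60}
    - {"delta_pos": [3.2, 0.15, 11.1], "yaw": -0.012, "jaw": 60}
    - {"delta_pos": [3.2, 0.15, 11.1], "yaw": -0.012, "jaw": 60}
    - {"delta_pos": [3.2, 0.15, 11.1], "yaw": -0.012, "jaw": 60}

```text
time passes only in moves, steps and waits
```

>>> play_rows:
  steps:
    - {"delta_pos": [0, 0, 0], "yaw": 0, "jaw": 45}
    - {"delta_pos": [0, 0, 0], "yaw": 0, "jaw": 20}
    - {"delta_pos": [0, 0, 0], "yaw": 0, "jaw": 20}
    - {"delta_pos": [0, 0, 0], "yaw": 0, "jaw": 20}
    - {"delta_pos": [0, 0, 0], "yaw": 0, "jaw": 20}
    - {"delta_pos": [0, 0, 0], "yaw": 0, "jaw": 20}
    - {"delta_pos": [0, 0, 0], "yaw": 0, "jaw": 20}
    - {"delta_pos": [0, 0, 0], "yaw": 0, "jaw": 20}
  grip_force: 40

```text
clock: 10.5
eef_pos: [541.3, 169.9, 246.2]
tcp_rot: [-3.142, 0.0, 1.573]
contact_force: [0.6, 0.2, -0.9]
opening: 0.201
grasp_force: 0.0
```

```bash
python3 - <<'E'
from h import *
st()
E
```

```text
{'clock': 10.5, 'qpos': [0.301, 0.249, 1.743, 0.0, 1.149, 0.299], 'eef_pos': [541.327, 169.881, 246.247], 'tcp_rot': [-3.142, 0.0, 1.573], 'contact_force': [0.593, 0.16, -0.872], 'wrist_torque': [0.062, 0.023, -0.026], 'opening': 0.201, 'grasp_force': 0.0}
```

The descent call was refused, so only the jaw closed, in free air. I'm redoing the descent with the jaw open.

>>> play_rows:
  steps:
    - {"delta_pos": [2, 0.1, 1.5], "yaw": -0.01, "jaw": 60}
    - {"delta_pos": [3.2, 0.15, 3], "yaw": -0.012, "jaw": 60}
    - {"delta_pos": [3.2, 0.15, 5], "yaw": -0.012, "jaw": 60}
    - {"delta_pos": [3.2, 0.15, 7.5], "yaw": -0.012, "jaw": 60}
    - {"delta_pos": [3.2, 0.15, 9.5], "yaw": -0.012, "jaw": 60}
    - {"delta_pos": [3.2, 0.15, 11.1], "yaw": -0.012, "jaw": 60}
    - {"delta_pos": [3.2, 0.15, 11.1], "yaw": -0.012, "jaw": 60}
    - {"delta_pos": [3.2, 0.15, 11.1], "yaw": -0.012, "jaw": 60}
  grip_force: 40

```text
clock: 11.3
eef_pos: [542.5, 202.0, 135.0]
tcp_rot: [-3.141, 0.0, 1.585]
contact_force: [0.8, -0.5, 0.2]
opening: 0.598
grasp_force: 0.0
```

```bash
python3 - <<'E'
from h import *
im,d=vision.grab_frame("wrist");st();save("k.png",im)
E
```

```text
{'clock': 11.35, 'qpos': [0.354, 0.391, 1.816, -0.0, 0.934, 0.34], 'eef_pos': [543.057, 202.073, 135.674], 'tcp_rot': [3.141, -0.0, 1.585], 'contact_force': [0.267, 0.148, -0.775], 'wrist_torque': [0.021, -0.016, -0.027], 'opening': 0.6, 'grasp_force': 0.0}
```

View pics/k.png

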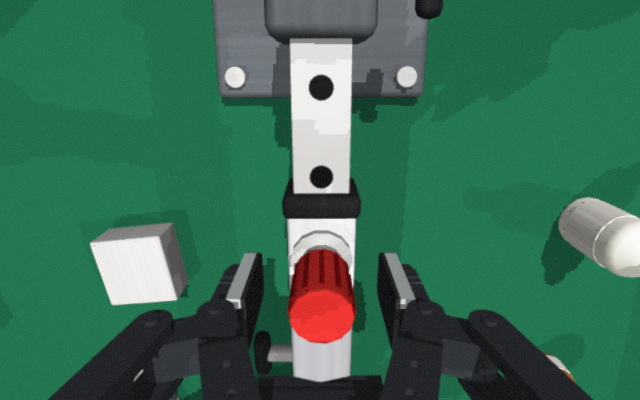

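Knob at (322, 310), centred between the pads (260 and 383). Close on it.

>>> play_rows:
  steps:
    - {"delta_pos": [0, 0, 0], "yaw": 0, "jaw": 40}
    - {"delta_pos": [0, 0, 0], "yaw": 0, "jaw": 20}
    - {"delta_pos": [0, 0, 0], "yaw": 0, "jaw": 15}
    - {"delta_pos": [0, 0, 0], "yaw": 0, "jaw": 15}
    - {"delta_pos": [0, 0, 0], "yaw": 0, "jaw": 15}
    - {"delta_pos": [0, 0, 0], "yaw": 0, "jaw": 15}
    - {"delta_pos": [0, 0, 0], "yaw": 0, "jaw": 15}
    - {"delta_pos": [0, 0, 0], "yaw": 0, "jaw": 15}
  grip_force: 40

```text
clock: 12.15
eef_pos: [543.2, 202.1, 136.3]
tcp_rot: [3.14, -0.001, 1.585]
contact_force: [-1.3, -0.6, 6.0]
opening: 0.28
grasp_force: 39.0
```

```bash
python3 - <<'E'
from h import *
st()
E
```

```text
{'clock': 12.15, 'qpos': [0.353, 0.39, 1.816, 0.0, 0.934, 0.339], 'eef_pos': [543.216, 202.079, 136.308], 'tcp_rot': [3.14, -0.001, 1.585], 'contact_force': [-1.305, -0.564, 6.015], 'wrist_torque': [-0.04, 0.33, -0.003], 'opening': 0.28, 'grasp_force': 39.022}
```

>>> play_rows:
  steps:
    - {"delta_pos": [0, 0, -0.3], "yaw": 0, "jaw": 15}
    - {"delta_pos": [0, 0, -0.6], "yaw": 0, "jaw": 15}
    - {"delta_pos": [0, 0, -0.9], "yaw": 0, "jaw": 15}
    - {"delta_pos": [0, 0, -1.2], "yaw": 0, "jaw": 15}
    - {"delta_pos": [0, 0, -1.5], "yaw": 0, "jaw": 15}
    - {"delta_pos": [0, 0, -1.5], "yaw": 0, "jaw": 15}
    - {"delta_pos": [0, 0, -1.5], "yaw": 0, "jaw": 15}
    - {"delta_pos": [0, 0, -1.5], "yaw": 0, "jaw": 15}

```text
clock: 12.95
eef_pos: [543.0, 201.9, 150.3]
tcp_rot: [3.141, -0.0, 1.585]
contact_force: [5.2, 3.2, -5.9]
opening: 0.281
grasp_force: 39.6
```

```bash
python3 - <<'E'
from h import *
st()
E
```

```text
{'clock': 12.95, 'qpos': [0.353, 0.372, 1.806, 0.0, 0.963, 0.339], 'eef_pos': [543.0, 201.947, 150.253], 'tcp_rot': [3.141, -0.0, 1.585], 'contact_force': [5.16, 3.249, -5.87], 'wrist_torque': [0.401, -0.779, 0.009], 'opening': 0.281, 'grasp_force': 39.643}
```

>>> play_rows:
  steps:
    - {"delta_pos": [-0.5, 0, 0], "yaw": 0, "jaw": 15}
    - {"delta_pos": [-1.1, 0, 0], "yaw": 0, "jaw": 15}
    - {"delta_pos": [-1.8, 0, 0], "yaw": 0, "jaw": 15}
    - {"delta_pos": [-2.5, 0, 0], "yaw": 0, "jaw": 15}
    - {"delta_pos": [-3.2, 0, 0], "yaw": 0, "jaw": 15}
    - {"delta_pos": [-3.7, 0, 0], "yaw": 0, "jaw": 15}
    - {"delta_pos": [-4.0, 0, 0], "yaw": 0, "jaw": 15}
    - {"delta_pos": [-4.0, 0, 0], "yaw": 0, "jaw": 15}

```text
clock: 13.75
eef_pos: [543.7, 161.3, 150.2]
tcp_rot: [3.141, 0.0, 1.585]
contact_force: [3.8, -0.4, -6.3]
opening: 0.278
grasp_force: 39.6
```

```bash
python3 - <<'E'
from h import *
st()
E
```

```text
{'clock': 13.75, 'qpos': [0.286, 0.355, 1.832, -0.001, 0.953, 0.273], 'eef_pos': [543.656, 161.304, 150.247], 'tcp_rot': [3.141, 0.0, 1.585], 'contact_force': [3.833, -0.407, -6.297], 'wrist_torque': [-0.026, -0.855, -0.003], 'opening': 0.278, 'grasp_force': 39.619}
```

>>> play_rows:
  steps:
    - {"delta_pos": [0, 0, 0.2], "yaw": 0, "jaw": 15}
    - {"delta_pos": [0, 0, 0.4], "yaw": 0, "jaw": 15}
    - {"delta_pos": [0, 0, 0.6], "yaw": 0, "jaw": 15}
    - {"delta_pos": [0, 0, 0.8], "yaw": 0, "jaw": 15}
    - {"delta_pos": [0, 0, 0.9], "yaw": 0, "jaw": 15}
    - {"delta_pos": [0, 0, 1.0], "yaw": 0, "jaw": 15}
    - {"delta_pos": [0, 0, 1.0], "yaw": 0, "jaw": 15}
    - {"delta_pos": [0, 0, 1.0], "yaw": 0, "jaw": 15}

```text
clock: 14.55
eef_pos: [543.7, 161.4, 140.3]
tcp_rot: [3.141, 0.001, 1.585]
contact_force: [5.1, -2.1, -4.1]
opening: 0.282
grasp_force: 39.8
```

```bash
python3 - <<'E'
from h import *
st()
E
```

```text
{'clock': 14.55, 'qpos': [0.286, 0.368, 1.84, -0.001, 0.933, 0.273], 'eef_pos': [543.654, 161.365, 140.257], 'tcp_rot': [3.141, 0.001, 1.585], 'contact_force': [5.102, -2.108, -4.125], 'wrist_torque': [-0.296, -0.814, -0.01], 'opening': 0.282, 'grasp_force': 39.802}
```

>>> play_rows:
  steps:
    - {"delta_pos": [0, 0, 0.1], "yaw": 0, "jaw": 15}
    - {"delta_pos": [0, 0, 0.2], "yaw": 0, "jaw": 15}
    - {"delta_pos": [0, 0, 0.3], "yaw": 0, "jaw": 15}
    - {"delta_pos": [0, 0, 0.4], "yaw": 0, "jaw": 15}
    - {"delta_pos": [0, 0, 0.5], "yaw": 0, "jaw": 15}
    - {"delta_pos": [0, 0, 0.5], "yaw": 0, "jaw": 15}
    - {"delta_pos": [0, 0, 0.5], "yaw": 0, "jaw": 15}
    - {"delta_pos": [0, 0, 0.5], "yaw": 0, "jaw": 15}

```text
clock: 15.35
eef_pos: [543.8, 161.6, 136.3]
tcp_rot: [3.141, 0.0, 1.585]
contact_force: [1.5, -1.6, 5.8]
opening: 0.283
grasp_force: 41.1
```

```bash
python3 - <<'E'
from h import *
st()
im,d=vision.grab_frame("wrist");save("z.png",im);st()
E
```

```text
{'clock': 15.35, 'qpos': [0.287, 0.373, 1.843, -0.001, 0.925, 0.273], 'eef_pos': [543.762, 161.609, 136.284], 'tcp_rot': [3.141, 0.0, 1.585], 'contact_force': [1.522, -1.609, 5.782], 'wrist_torque': [-0.374, -0.27, -0.025], 'opening': 0.283, 'grasp_force': 41.097}
{'clock': 15.4, 'qpos': [0.287, 0.373, 1.843, -0.001, 0.925, 0.273], 'eef_pos': [543.77, 161.612, 136.297], 'tcp_rot': [3.141, 0.0, 1.585], 'contact_force': [1.304, -2.145, 5.024], 'wrist_torque': [-0.327, -0.258, -0.008], 'opening': 0.284, 'grasp_force': 41.096}
```

View pics/z.png

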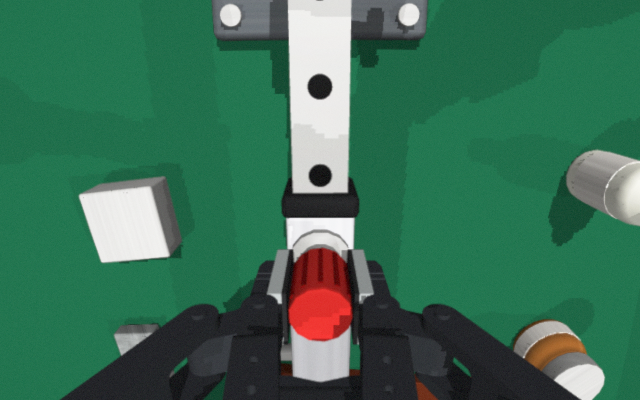

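The knob is back at its home height (TCP z 136.3 before and after). The holes at (320, 87) and (320, 175) sit where they did before, so the section has moved exactly one hole.

```bash
python3 -c "
from rig import r
print(r.sign_off())"
```

```text
the job is handed in; nothing more can be done
None
```

The job is handed in at about 15.4 s: the fader was released within about 1 mm of the yellow pointer, the lamp section is one hole further out with the pin home, and the gripper is still holding the knob for you to tighten the clamp screw.

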